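# Empty the pen tray into the slot box

### The arm

A 6-joint arm with a two-finger parallel gripper is mounted at the origin on the work surface. World frame = base frame: x ahead of the robot, y to its left, z up, the work surface at z = 0. Lengths are in mm, angles in rad, forces in N, time in s.
With the tool pointing down it reaches from about 275 to 750 mm from the base axis. Payload 10.2 kg.
Tool frame: the origin (TCP) lies midway between the tips of the shut fingers; the grasp point (between the pads) lies grip_depth behind it (grip_depth is the distance from the TCP to the grasp point, in mm); z points along the fingers, y is the line along which they close (so a half turn about z gives the same grasp; the last joint's range is limited). The gripper opens to 85 mm and grips with 20 to 120 N. Pads are 22 mm wide; open, the fingers measure 114 mm over their backs; the gripper's body (76 mm by 85 mm) begins 54 mm behind the grasp point. The pads swing forward as they close: fully open they stand 13 mm farther back than shut.
Start: joints at [-1.467, 0.313, 1.498, -0, 1.331, -0.223], TCP at [168.52, -497.224, 194.994] pointing down, gripper open.
Joint ranges: [-2.94, 2.94], [-0.97, 2.17], [0.19, 2.56], [-1.23, 4.37], [0.02, 3.11], [-2.88, 2.88]. Speed limits (rad/s): [2.39, 2.39, 3.01, 3.14, 3.14, 3.14].

### API

Orientations are given as a unit quaternion [w, x, y, z].
In Python, from rig import * gives the robot as it stands.
- The arm moves only by the tool servo_tool, never from a script. Its argument "commands" is a list of rows, each a list of 3 entries, a list of its own where there are three numbers: the gripper command: -1 is fully open, 1 is shut, values between are in proportion, then the shift along the tool's x, y, z in m, then the turn, a rotation vector about the tool's x, y, z in units of 6 degrees (1.0 is 6 degrees). In form: [[grip, [dx, dy, dz], [ax, ay, az]], ...]. A call has 1 to 10 rows; each row shifts and turns the commanded pose from where the row before left it, along the tool's axes as they then stand; what a row does not reach is not made up. A row lasts 1/12 s, in which the tool goes at most 41.7 mm and 7.16 degrees, less where a joint would pass 70% of its speed; a pose out of reach is approached as far as the arm can. A call is refused whole if a number of a shift passes 0.0417 or a number of a turn 1, either way. A call with a gripper value outside its range is refused whole. The fingers move at their own pace and stop on an object; "squeeze" is the grip in N (left out, the last holds). Time passes only in rows, so rows that do not move let the fingers close. It gives the time, the measured TCP pose, the force, the opening and the grip force at its end, in the units of the state.
- sense(): the state, without advancing time (a new reading comes with each control period).
- capture(name): name is "side" or "top" or "wrist"; returns a dict with "pixels" (384x512x3 uint8, red, green, blue), "z_map" (384x512 float32, mm along the optical axis (not along the pixel's ray), 0 where there is no reading), "fx", "fy", "cx", "cy" (pixels), "rvec" (rotation vector, rad) and "tvec" (3), from world to camera coordinates, as OpenCV has them; the wrist camera has in their place "T_tool_cam" (4x4, takes a point from camera to tool coordinates, whose origin is the TCP and whose axes are the flange's). Camera axes: x right, y down, z forward; pixel columns grow to the right and rows downward; lengths in mm; the calibration is good to about 2 mm. A picture is of the moment at which its call begins: read the wrist's pose just before it.
- finish_job(): hands the job in; it is judged then, once.
The state is a dict: "time_s": time; "joints": joint angles; "dq": joint speeds; "tau": joint torques, N m; "eef_pos": TCP position; "ee_rot": TCP orientation; "force": force on the tool from outside, world axes, zero at the start; "wrist_torque": the same for the moment, N m; "grip_width": opening from 0.0 (shut) to 1.0 (fully open); "grip_force": force on a finger pad.
Only numpy, scipy, OpenCV 4.12 (cv2) and the standard library are available. Lean on these libraries where they do the work, as an engineer would, in place of code of your own. Each camera call takes 0.05 s, during which the arm holds its last target. There are 200 camera calls.

### The job

Both markers in the orange pen tray are dried up. Pick the orange tray up by its handle, carry it level to the clear collecting box and turn it so that the markers lie along the slot, then tip both through the slot into the box. Stand the empty tray back upright on the desk and let go.

Things in the scene. Friction and masses are not known exactly. Their poses are not given: they have to be found in the camera images.
- orange_tray_grip (a point): Upright fin handle (14 mm thick in y, 38 in x) at the rear of the orange tray (102 x 166 x 72 mm, ~250 g). Point: fin's middle, 50 mm above the tray's underside, 22 below the fin's top, 44 above the rear deck. z up, y along the markers, -x to the open spill edge, which lies 81 mm in front of the point and 37 mm below it. Tray starts turned away from the slot. A like grey tray is no part of it.
- slot (a point): Slot centre of the collecting box (milky clear walls, blue hopper, fixed, 124 mm in x by 250 in y). Point: lower mouth of the hopper, 75 mm above the desk. y along the slot (184 mm), x across it (34 mm wide), z up; the two sides are alike. The hopper slopes up from the slot to the rim, 30 mm above the point, where its mouth is 116 by 242 mm. Inner floor 71 mm below the point.
- red_pen_mid (a point): Middle of the white round marker with a red cap, 12 mm diameter, 137 mm long, 18 g; y along it. Both markers lie loose in the orange tray's trough (156 mm long inside, end and back walls 26 mm high); its floor is flat, then ramps up at 15 degrees to the spill edge: they roll out when the tray is tipped forward by more than that; 35 to 40 degrees empties it.
- black_pen_mid (a point): Middle of the white marker with a black cap, of the same size, lying beside the red-capped one in the orange tray's trough; y along the marker.
Mind the look-alikes: they are no part of the job. Of the things that look like the part that bears orange_tray_grip, the larger one is meant. Leave any yellow look-alike of the part that bears red_pen_mid alone.

How it is judged:
By the outcome, as a careful person would: the job done as asked, in the order asked, and still so for the second after the job is handed in, with the robot touching nothing.
It also fails if it takes over 67 s, if anything falls off the work surface, if the arm or the gripper's body presses on something with over 40 N, if the wrist force passes 120 N, or if a joint passes its speed limit or range.

## Working session

There is one attempt and no reset: what is moved stays moved. The work goes in short steps, Python scripts to look and compute and a tool call to move; the robot and the scene stay as the last step left them, time stands still between calls to the robot, and variables do not carry over. Pictures are saved under pics/ and viewed, at most 10 in all, crops included, and the job is handed in when it is done.

Besides the shell and the picture viewer there is one more tool, called after "Emit:" as a command line: name --argument value ..., lists and objects as JSON in quotes. servo_tool: Moves the arm, as the interface text tells. Its arguments: {"type":"object","properties":{"commands":{"type":"array"},"squeeze":{"type":"number"}},"required":["commands"]}

```bash
mkdir -p pics; cat > h.py <<'E'
from rig import *
import numpy as np, cv2
from scipy.spatial.transform import Rotation as R
def world(c,u,v,z=None):
    z=c["z_map"][int(v),int(u)] if z is None else z
    p=np.array([(u-c["cx"])*z/c["fx"],(v-c["cy"])*z/c["fy"],z])
    return R.from_rotvec(np.ravel(c["rvec"])).as_matrix().T@(p-np.ravel(c["tvec"]))
def cloud(c):
    z=c["z_map"];v,u=np.mgrid[:384,:512]
    p=np.stack([(u-c["cx"])*z/c["fx"],(v-c["cy"])*z/c["fy"],z],-1)
    return (p-np.ravel(c["tvec"]))@R.from_rotvec(np.ravel(c["rvec"])).as_matrix()
E
python3 - <<'E'
from h import *
s=sense();print(s)
t=capture("top");d=capture("side")
np.savez("/tmp/t.npz",**t);np.savez("/tmp/d.npz",**d)
im=np.hstack([t["pixels"],d["pixels"]])[:,:,::-1]
cv2.imwrite("pics/a.png",cv2.resize(t["pixels"][:,:,::-1],(800,600),interpolation=cv2.INTER_CUBIC))
cv2.imwrite("pics/b.png",cv2.resize(d["pixels"][:,:,::-1],(800,600),interpolation=cv2.INTER_CUBIC))
E
```

```text
{'time_s': 0.0, 'joints': array([-1.46737267e+00,  3.13440516e-01,  1.49848094e+00,  1.71271223e-05,
        1.33101070e+00, -2.23416764e-01]), 'dq': array([ 0.00041934,  0.00020007,  0.00061331, -0.00158981,  0.00037147,
       -0.00197827]), 'tau': array([ 2.69540942e-04, -4.12273443e+01, -2.59740919e+01, -4.99814735e-05,
        4.27841151e-03, -4.42238353e-07]), 'eef_pos': array([ 168.50314142, -496.88309523,  194.42346108]), 'ee_rot': array([-6.68045142e-04,  9.86676719e-01,  1.62691743e-01,  4.84607435e-05]), 'force': array([0.63961285, 0.18232183, 0.42182063]), 'wrist_torque': array([ 0.04182693, -0.05005936, -0.03715662]), 'grip_force': 0.0, 'grip_width': 1.0002077521652721}
```

View pics/a.png

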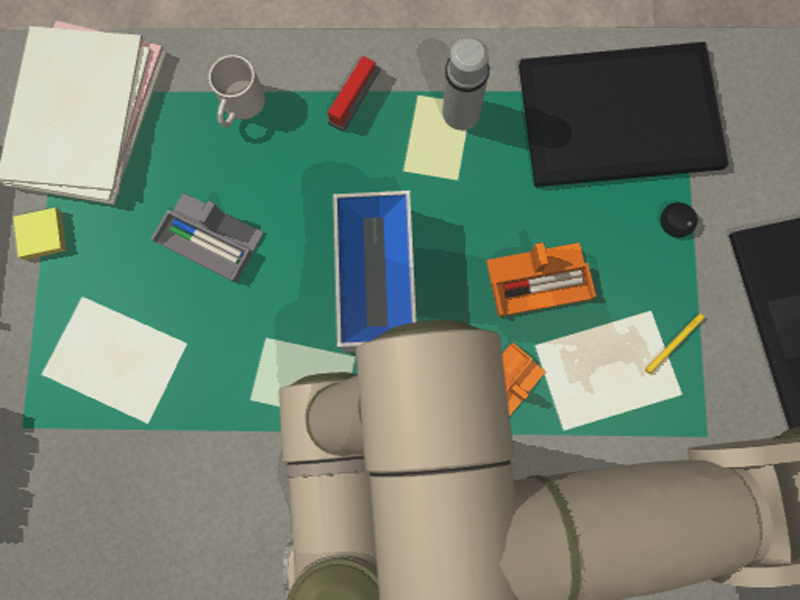

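View pics/b.png

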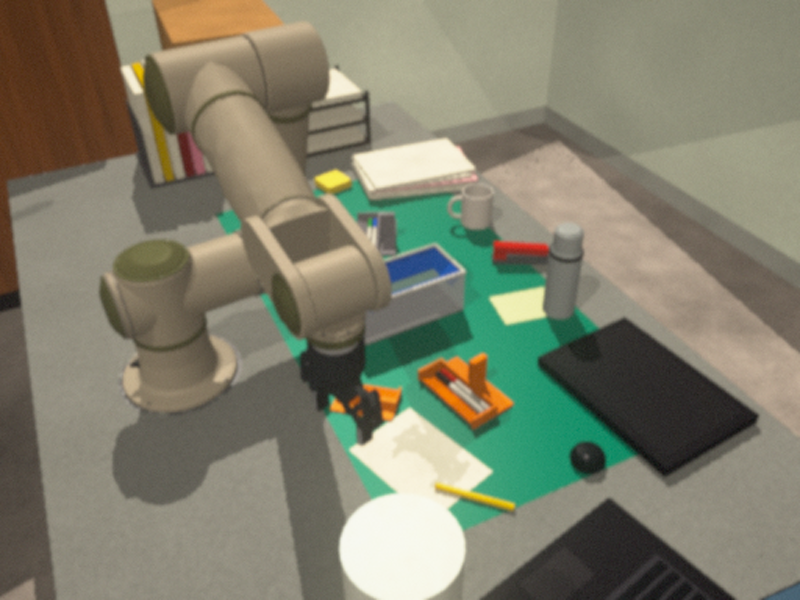

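The top view (800x600) shows three candidates: the orange tray with red- and black-capped markers at (540,280), a smaller orange one at (520,378) and a grey tray at (208,238). I choose the one at (540,280), which is larger and holds the right markers. The yellow pencil at (675,343) is a look-alike of the marker. The box is at (374,268).

```bash
python3 - <<'E'
from h import *
t=dict(np.load("/tmp/t.npz"));W=cloud(t);p=t["pixels"].astype(int)
v,u=np.mgrid[:384,:512]
o=(p[...,0]>140)&(p[...,0]-p[...,2]>90)&(u>305)&(u<385)&(v>150)&(v<206)
P=W[o];print("tray n",len(P),P.min(0),P.max(0))
(c,sz,a)=cv2.minAreaRect(P[P[:,2]>2][:,:2].astype(np.float32));print("tray rect",c,sz,a)
f=P[(P[:,2]>60)];print("fin",len(f),f.mean(0),f.min(0),f.max(0));print(cv2.minAreaRect(f[:,:2].astype(np.float32)))
b=(u>200)&(u<275)&(v>110)&(v<230)&(W[...,2]>98)&(W[...,2]<112)
Q=W[b];print("rim",len(Q),Q.min(0),Q.max(0),cv2.minAreaRect(Q[:,:2].astype(np.float32)))
for q in [(372,218),(384,218),(365,218),(375,320)]: print(q,world(t,q[0]*.64,q[1]*.64))
for q in [(510,288),(582,275),(545,290)]: print("pen",q,world(t,q[0]*.64,q[1]*.64))
cv2.imwrite("pics/c.png",cv2.resize(t["pixels"][140:210,300:390,::-1],None,fx=8,fy=8,interpolation=cv2.INTER_CUBIC))
E
```

```text
tray n 1534 [ 232.97133964 -394.90547024   -3.21540547] [ 548.89992475  -96.68100551 1196.42753497]
tray rect (417.8254699707031, -215.39425659179688) (156.6313934326172, 410.5145263671875) 36.40713882446289
fin 86 [ 500.60097033 -289.21656428  123.16494182] [ 232.97133964 -308.24407308   60.78846293] [ 533.34317621  -96.68100551 1196.42753497]
((376.5065002441406, -209.3197021484375), (32.36912536621094, 363.471435546875), 56.96614456176758)
rim 1158 [353.75730726 -90.02479255  98.00011964] [610.65359053  45.61219971 111.37519678] ((482.2955017089844, -24.19683074951172), (252.99032592773438, 126.21475982666016), 3.18680477142334)
(372, 218) [592.07572241 -13.15625277   8.31006077]
(384, 218) [593.08333575 -34.3247575    5.30766585]
(365, 218) [572.05566521  -6.0421572   74.36534155]
(375, 320) [409.47035422 -21.87369284   6.3942178 ]
pen (510, 288) [ 465.91090896 -254.11908506   15.31465487]
pen (582, 275) [ 489.8352325  -378.16438489   14.62772072]
pen (545, 290) [ 462.68471332 -313.77868468   16.25988153]
```

View pics/c.png

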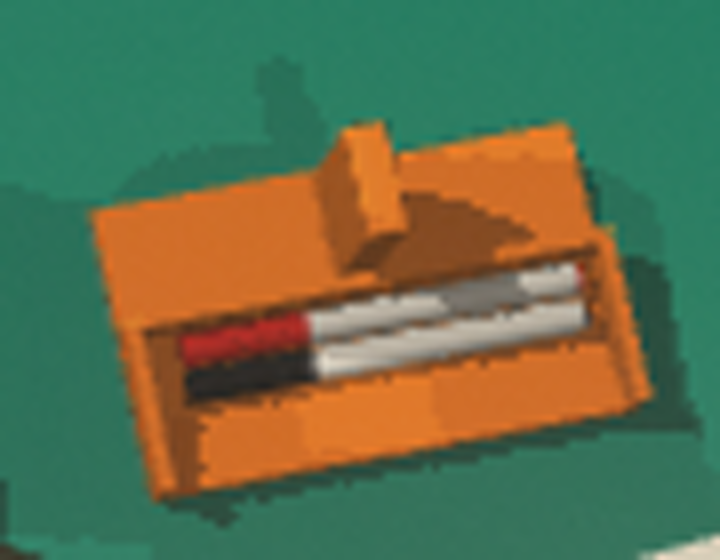

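The crop confirms the choice: red and black caps, fin handle behind, spill edge toward the robot. Next I refine the fin and the yaw.

```bash
python3 - <<'E'
from h import *
import rig;print([ (n,getattr(rig,n)) for n in dir(rig) if not n.startswith('_') and not callable(getattr(rig,n)) and 'module' not in str(getattr(rig,n))][:12])
t=dict(np.load("/tmp/t.npz"));W=cloud(t);p=t["pixels"].astype(int)
v,u=np.mgrid[:384,:512]
reg=(W[...,0]>380)&(W[...,0]<580)&(W[...,1]>-430)&(W[...,1]<-200)
o=reg&(p[...,0]>110)&(p[...,0]-p[...,2]>70)&(v<206)
f=W[o&(W[...,2]>66)&(W[...,2]<78)];print("fin",len(f),f.mean(0),np.ptp(f,0),cv2.minAreaRect(f[:,:2].astype(np.float32)))
P=W[o&(W[...,2]>3)&(W[...,2]<80)];print("tray",cv2.minAreaRect(P[:,:2].astype(np.float32)))
d=dict(np.load("/tmp/d.npz"));W2=cloud(d);p2=d["pixels"].astype(int)
r=(abs(W2[...,0]-510)<40)&(abs(W2[...,1]+312)<40)&(W2[...,2]>55)&(W2[...,2]<78)&(p2[...,0]-p2[...,2]>70)
print("side fin",r.sum(),W2[r].mean(0),W2[r].max(0),cv2.minAreaRect(W2[r][:,:2].astype(np.float32)))
b=(u>205)&(u<268)&(v>115)&(v<208)&(W[...,2]>98)&(W[...,2]<112)&(p.min(-1)>120)
Q=W[b];print("rim",len(Q),cv2.minAreaRect(Q[:,:2].astype(np.float32)))
L=Q[(Q[:,1]<-50)];print(np.polyfit(L[:,0],L[:,1],1));L=Q[(Q[:,1]>20)];print(np.polyfit(L[:,0],L[:,1],1))
print(Q[:,0].max())
E
```

```text
[('grip_depth', 18.700000000000003)]
fin 77 [ 513.30881482 -299.34483553   71.54182753] [38.79125525 18.44004758 11.00037347] ((513.8930053710938, -299.4999694824219), (37.51482009887695, 14.423806190490723), 10.52338981628418)
tray ((484.3949279785156, -305.3880615234375), (102.49896240234375, 166.43170166015625), 11.216740608215332)
side fin 85 [ 512.87151117 -304.30935799   68.44182155] [ 533.26736658 -294.11384663   77.57591852] ((513.9918823242188, -302.4212951660156), (37.22694778442383, 13.961684226989746), 14.009017944335938)
rim 490 ((500.04693603515625, -23.027297973632812), (217.41236877441406, 125.85295104980469), 3.18680477142334)
[ 9.14517606e-02 -1.27538679e+02]
[ 0.03600762 18.01665891]
610.6535905333836
```

Emit:
servo_tool --commands '[[-1, [0.039, -0.0076, 0], [0, 0, 0]], [-1, [0.039, -0.0076, 0], [0, 0, 0]], [-1, [0.039, -0.0076, 0], [0, 0, 0]], [-1, [0.039, -0.0076, 0], [0, 0, 0]], [-1, [0.039, -0.0076, 0], [0, 0, 0]], [-1, [0.039, -0.0076, 0], [0, 0, 0]], [-1, [0.039, -0.0076, 0], [0, 0, 0]], [-1, [0.039, -0.0076, 0], [0, 0, 0]], [-1, [0.039, -0.0076, 0], [0, 0, 0]], [-1, [0.039, -0.0076, 0], [0, 0, 0]]]'

```text
time_s: 0.93
eef_pos: [514.9, -298.6, 194.7]
ee_rot: [-0.0, 0.987, 0.163, -0.0]
force: [-0.2, -1.0, -0.3]
grip_width: 0.997
grip_force: 0.0
```

Emit:
servo_tool --commands '[[-1, [0, 0, 0], [0, 0, -1]], [-1, [0, 0, 0], [0, 0, -1]], [-1, [0, 0, 0], [0, 0, -1]], [-1, [0, 0, 0], [0, 0, -1]], [-1, [0, 0, 0], [0, 0, -1]], [-1, [0, 0, 0], [0, 0, -1]], [-1, [0, 0, 0], [0, 0, -1]], [-1, [0, 0, 0], [0, 0, -1]], [-1, [0, 0, 0], [0, 0, -1]], [-1, [0, 0, 0], [0, 0, -1]]]'

```text
time_s: 1.77
eef_pos: [513.4, -299.9, 194.6]
ee_rot: [-0.0, 0.772, 0.636, -0.0]
force: [-0.3, 0.3, -0.8]
grip_width: 1.001
grip_force: 0.0
```

Emit:
servo_tool --commands '[[-1, [0, 0, 0], [0, 0, -1]], [-1, [0, 0, 0], [0, 0, -1]], [-1, [0, 0, 0], [0, 0, -1]], [-1, [0, 0, 0], [0, 0, -1]], [-1, [0, 0, 0], [0, 0, -1]], [-1, [0, 0, 0], [0, 0, -1]], [-1, [0, 0, 0], [0, 0, -1]], [-1, [0, 0, 0], [0, 0, -1]], [-1, [0, 0, 0], [0, 0, -1]], [-1, [0, 0, 0], [0, 0, -1]]]'

```text
time_s: 2.6
eef_pos: [513.3, -299.9, 194.6]
ee_rot: [-0.0, 0.35, 0.937, 0.0]
force: [0.5, 0.1, 0.2]
grip_width: 1.002
grip_force: 0.0
```

Emit:
servo_tool --commands '[[-1, [0, 0, 0], [0, 0, -1]], [-1, [0, 0, 0], [0, 0, -1]], [-1, [0, 0, 0], [0, 0, -1]], [-1, [0, 0, 0], [0, 0, -1]], [-1, [0, 0, 0], [0, 0, -1]], [-1, [0, 0, 0], [0, 0, -1]], [-1, [0, 0, 0], [0, 0, -1]], [-1, [0, 0, 0], [0, 0, -1]], [-1, [0, 0, 0], [0, 0, -0.7]], [-1, [0, 0, 0], [0, 0, 0]]]'

```text
time_s: 3.43
eef_pos: [513.3, -299.9, 194.6]
ee_rot: [-0.0, -0.096, 0.995, 0.0]
force: [-0.3, -0.0, -0.7]
grip_width: 1.001
grip_force: 0.0
```

```bash
cat >> h.py <<'E'
def pose():
    s=sense();q=s["ee_rot"];M=R.from_quat([q[1],q[2],q[3],q[0]]).as_matrix();return s,s["eef_pos"],M
def wcloud(c,p,M):
    z=c["z_map"];v,u=np.mgrid[:384,:512]
    P=np.stack([(u-c["cx"])*z/c["fx"],(v-c["cy"])*z/c["fy"],z],-1);T=c["T_tool_cam"]
    return (P@T[:3,:3].T+T[:3,3])@M.T+p
E
python3 - <<'E'
from h import *
s,p,M=pose();c=capture("wrist")
print(s["time_s"],s["joints"],p,np.round(M,3),"yaw",np.degrees(np.arctan2(M[1,0],M[0,0])))
W=wcloud(c,p,M);x=c["pixels"].astype(int)
o=(x[...,0]>110)&(x[...,0]-x[...,2]>70)&(c["z_map"]>0)
f=W[o&(W[...,2]>62)&(W[...,2]<80)];print(len(f),f.mean(0) if len(f) else 0, cv2.minAreaRect(f[:,:2].astype(np.float32)) if len(f) else 0)
g=(W[...,2]>62)&(W[...,2]<80)
cv2.imwrite("pics/d.png",c["pixels"][:,:,::-1])
g=np.array([513.8,-300.5,31]);print("tool delta",M.T@(g-p))
E
```

```text
3.4333 [-7.25650849e-01  4.69027313e-01  1.27416688e+00 -2.40469714e-05
  1.39924999e+00 -2.48964834e+00] [ 513.34309126 -299.93665894  194.59150931] [[-0.981 -0.192 -0.001]
 [-0.192  0.981  0.001]
 [ 0.001  0.001 -1.   ]] yaw -168.93014277432013
582 [ 512.3053547  -301.65368991   71.92656403] ((513.6509399414062, -301.44488525390625), (38.09790802001953, 13.995284080505371), 11.322275161743164)
tool delta [ -0.42784307  -0.74896948 163.59084336]
```

View pics/d.png

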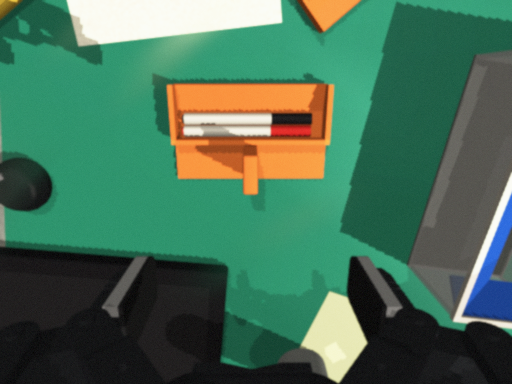

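The wrist view shows the tray centred with its fin at (250,170), markers in the trough, and yaw matching. Descending and gripping.

Emit:
servo_tool --commands '[[-1, [0, -0.0014, 0.02], [0, 0, 0]], [-1, [0, 0, 0.025], [0, 0, 0]], [-1, [0, 0, 0.025], [0, 0, 0]], [-1, [0, 0, 0.025], [0, 0, 0]], [-1, [0, 0, 0.02], [0, 0, 0]], [-1, [0, 0, 0.02], [0, 0, 0]], [-1, [0, 0, 0.015], [0, 0, 0]], [-1, [0, 0, 0.0095], [0, 0, 0]], [-1, [0, 0, 0.004], [0, 0, 0]], [-1, [0, 0, 0], [0, 0, 0]]]' --squeeze 70

```text
time_s: 4.32
eef_pos: [513.6, -301.3, 31.0]
ee_rot: [-0.0, -0.095, 0.996, 0.0]
force: [0.6, 0.3, -0.9]
grip_width: 0.999
grip_force: 0.0
```

Emit:
servo_tool --commands '[[0, [0, 0, 0], [0, 0, 0]], [0.4, [0, 0, 0], [0, 0, 0]], [0.6, [0, 0, 0], [0, 0, 0]], [0.7, [0, 0, 0], [0, 0, 0]], [0.8, [0, 0, 0], [0, 0, 0]], [1, [0, 0, 0], [0, 0, 0]], [1, [0, 0, 0], [0, 0, 0]], [1, [0, 0, 0], [0, 0, 0]], [1, [0, 0, 0], [0, 0, 0]], [1, [0, 0, 0], [0, 0, 0]]]' --squeeze 70

```text
time_s: 5.15
eef_pos: [513.9, -301.6, 32.0]
ee_rot: [0.0, -0.095, 0.995, -0.0]
force: [-0.6, 1.0, 5.6]
grip_width: 0.125
grip_force: 68.7
```

Emit:
servo_tool --commands '[[1, [0, 0, -0.004], [0, 0, 0]], [1, [0, 0, -0.008], [0, 0, 0]], [1, [0, 0, -0.014], [0, 0, 0]], [1, [0, 0, -0.02], [0, 0, 0]], [1, [0, 0, -0.024], [0, 0, 0]], [1, [0, 0, -0.024], [0, 0, 0]], [1, [0, 0, -0.024], [0, 0, 0]], [1, [0, 0, -0.018], [0, 0, 0]], [1, [0, 0, -0.01], [0, 0, 0]], [1, [0, 0, -0.004], [0, 0, 0]]]'

```text
time_s: 5.98
eef_pos: [514.0, -301.6, 183.0]
ee_rot: [0.001, -0.095, 0.995, -0.001]
force: [-1.4, -0.4, -4.2]
grip_width: 0.129
grip_force: 68.5
```

```bash
python3 - <<'E'
from h import *
s,p,M=pose();c=capture("wrist");t=capture("side")
print(s["time_s"],s["joints"],p,np.round(M,3),s["force"],s["grip_width"],s["grip_force"])
cv2.imwrite("pics/e.png",np.hstack([cv2.resize(c["pixels"],(400,300)),cv2.resize(t["pixels"],(400,300))])[:,:,::-1])
a=np.radians(3.1);sl=np.array([np.cos(a),np.sin(a)]);n=np.array([-sl[1],sl[0]])  # n = spill dir
g=np.array([482.3,-24.2])-n*(81+30);print("grip xy pre-tip",g, "delta",g-p[:2])
E
```

```text
5.9833 [-7.27042383e-01  4.77968138e-01  1.29088396e+00  8.16661687e-05
  1.37086629e+00 -2.48857009e+00] [ 514.01031175 -301.57551848  182.96251367] [[-0.982 -0.19   0.001]
 [-0.19   0.982 -0.001]
 [-0.001 -0.001 -1.   ]] [-1.35361943 -0.38617404 -4.1617637 ] 0.1287048843261974 68.54116916656494
grip xy pre-tip [ 488.30274824 -135.03757041] delta [-25.70756351 166.53794808]
```

View pics/e.png

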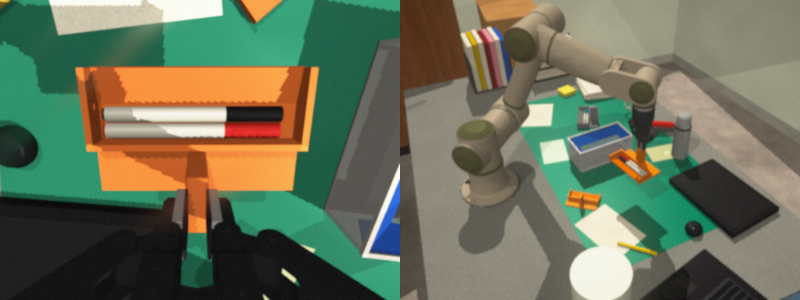

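Tray held level with both markers in the trough. Turning it in place to slot alignment.

Emit:
servo_tool --commands '[[1, [0, 0, 0], [0, 0, 0.3]], [1, [0, 0, 0], [0, 0, 0.6]], [1, [0, 0, 0], [0, 0, 0.8]], [1, [0, 0, 0], [0, 0, 0.8]], [1, [0, 0, 0], [0, 0, 0.8]], [1, [0, 0, 0], [0, 0, 0.8]], [1, [0, 0, 0], [0, 0, 0.8]], [1, [0, 0, 0], [0, 0, 0.8]], [1, [0, 0, 0], [0, 0, 0.8]], [1, [0, 0, 0], [0, 0, 0.8]]]'

```text
time_s: 6.92
eef_pos: [513.2, -301.0, 179.7]
ee_rot: [-0.001, 0.285, 0.959, 0.001]
force: [-0.3, 1.0, -3.9]
grip_width: 0.124
grip_force: 68.5
```

Emit:
servo_tool --commands '[[1, [0, 0, 0], [0, 0, 0.8]], [1, [0, 0, 0], [0, 0, 0.8]], [1, [0, 0, 0], [0, 0, 0.8]], [1, [0, 0, 0], [0, 0, 0.8]], [1, [0, 0, 0], [0, 0, 0.8]], [1, [0, 0, 0], [0, 0, 0.8]], [1, [0, 0, 0], [0, 0, 0.8]], [1, [0, 0, 0], [0, 0, 0.8]], [1, [0, 0, 0], [0, 0, 0.8]], [1, [0, 0, 0], [0, 0, 0.8]]]'

```text
time_s: 7.75
eef_pos: [513.2, -301.0, 179.7]
ee_rot: [-0.002, 0.65, 0.76, -0.0]
force: [0.0, 0.1, -3.8]
grip_width: 0.122
grip_force: 68.5
```

Emit:
servo_tool --commands '[[1, [0, 0, 0], [0, 0, 0.6]], [1, [0, 0, 0], [0, 0, 0.3]], [1, [0, 0, 0], [0, 0, 0.1]], [1, [0, 0, 0], [0, 0, 0]], [1, [0, 0, 0], [0, 0, 0]]]'

```text
time_s: 8.17
eef_pos: [513.5, -301.2, 180.7]
ee_rot: [-0.001, 0.687, 0.726, -0.0]
force: [-0.1, 0.6, -3.6]
grip_width: 0.126
grip_force: 68.5
```

```bash
python3 - <<'E'
from h import *
s,p,M=pose();print(s["time_s"],s["joints"],p,"yaw",np.degrees(np.arctan2(M[1,0],M[0,0])))
print(M.T@(np.array([488.3,-135,183])-p))
t=capture("top");np.savez("/tmp/t2.npz",**t)
cv2.imwrite("pics/f.png",cv2.resize(t["pixels"][90:270,170:410,::-1],None,fx=3.3,fy=3.3,interpolation=cv2.INTER_CUBIC))
W=cloud(t);x=t["pixels"].astype(int);v,u=np.mgrid[:384,:512]
m=(u>205)&(u<275)&(v>115)&(v<232)&(W[...,2]>95)&(W[...,2]<112)&(x.min(-1)>120)
Q=W[m];print("rim",len(Q),Q.min(0),Q.max(0),cv2.minAreaRect(Q[:,:2].astype(np.float32)))
E
```

```text
8.1667 [-7.27105223e-01  4.80296880e-01  1.29322915e+00 -6.80468078e-05
  1.36944040e+00 -7.82607614e-01] [ 513.52318536 -301.24853781  180.70666297] yaw 93.18080815226108
[167.39401892 -15.96185949  -2.12279787]
rim 402 [403.58994821 -87.11100778  99.74903837] [610.22736644  45.1516361  111.63139871] ((507.59344482421875, -22.70252227783203), (201.7800750732422, 125.61503601074219), 3.2558746337890625)
```

View pics/f.png

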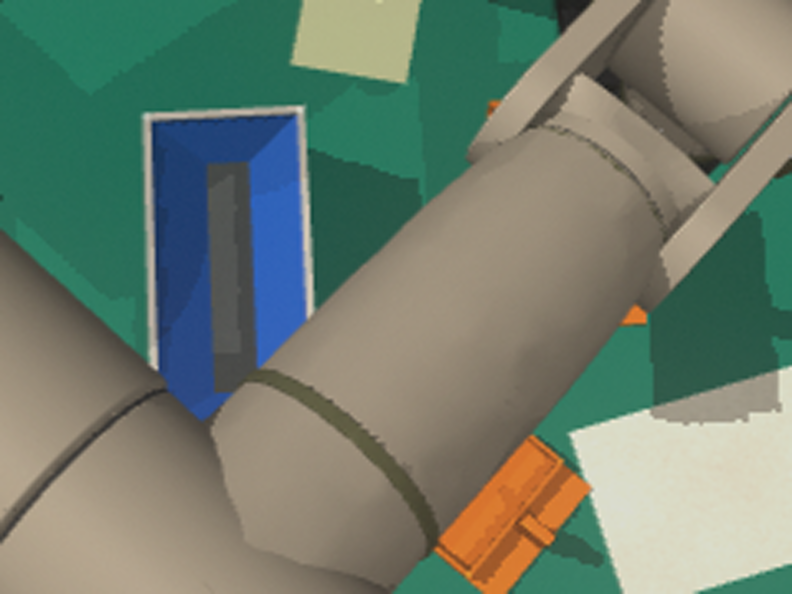

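The top view shows the slot clear, the box where measured, and the tray aligned (tray corners at (495,105) and (635,315) past the arm). Moving over.

Emit:
servo_tool --commands '[[1, [0.003, -0.0015, 0], [0, 0, 0]], [1, [0.008, -0.0015, 0], [0, 0, 0]], [1, [0.013, -0.0015, 0], [0, 0, 0]], [1, [0.017, -0.0015, 0], [0, 0, 0]], [1, [0.02, -0.0015, 0], [0, 0, 0]], [1, [0.022, -0.0015, 0], [0, 0, 0]], [1, [0.022, -0.0015, 0], [0, 0, 0]], [1, [0.02, -0.0015, 0], [0, 0, 0]], [1, [0.017, -0.0015, 0], [0, 0, 0]], [1, [0.013, -0.0015, 0], [0, 0, 0]]]'

```text
time_s: 9.05
eef_pos: [489.8, -145.5, 181.7]
ee_rot: [-0.0, 0.687, 0.727, 0.0]
force: [-0.1, -0.2, -3.3]
grip_width: 0.122
grip_force: 68.5
```

Emit:
servo_tool --commands '[[1, [0.008, 0, 0], [0, 0, 0]], [1, [0.004, 0, 0], [0, 0, 0]], [1, [0, 0, 0], [0, 0, 0]], [1, [0, 0, 0], [0, 0, 0]]]'

```text
time_s: 9.38
eef_pos: [489.8, -135.9, 181.5]
ee_rot: [0.0, 0.688, 0.726, -0.0]
force: [-1.0, -0.7, -3.4]
grip_width: 0.124
grip_force: 68.5
```

```bash
python3 - <<'E'
from h import *
s,p,M=pose();c=capture("wrist");print(s["time_s"],s["joints"],p,np.round(M,3),"yaw",np.degrees(np.arctan2(M[1,0],M[0,0])))
W=wcloud(c,p,M);x=c["pixels"].astype(int)
cv2.imwrite("pics/g.png",c["pixels"][:,:,::-1])
np.savez("/tmp/w.npz",W=W,x=x)
o=(x[...,0]-x[...,2]>70)&(c["z_map"]>0)&(W[...,2]>100)&(W[...,2]<190)
P=W[o];n=M[:,0];e=(P-p)@M
print("tool-frame tray extents",e.min(0),e.max(0))
k=int(np.argmax(e[:,0]));print("spill edge z",np.median(P[e[:,0]>e[:,0].max()-5],0))
E
```

```text
9.3833 [-5.01438655e-01  2.87046145e-01  1.56871772e+00 -2.49799312e-04
  1.28559733e+00 -5.55764754e-01] [ 489.78655115 -135.93945615  181.46727709] [[-0.054  0.999  0.   ]
 [ 0.999  0.054 -0.   ]
 [-0.     0.    -1.   ]] yaw 93.1166806979464
tool-frame tray extents [-23.32982274 -84.78659298  -8.52774118] [ 79.98433678 114.89701415  81.15432452]
spill edge z [486.58739905 -58.50461345 161.04711919]
```

View pics/g.png

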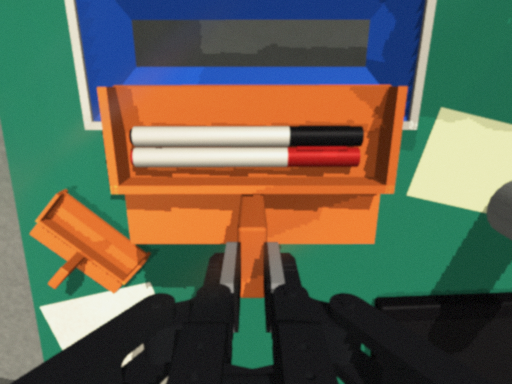

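The wrist view shows the tray centred on the box (tray 100–407, slot 135–368 px), the markers in the trough and the slot at row 43. Tipping in two stages.

Emit:
servo_tool --commands '[[1, [0.0023, 0, 0.0024], [0, -0.39, 0]], [1, [0.0023, 0, 0.0024], [0, -0.39, 0]], [1, [0.0023, 0, 0.0024], [0, -0.39, 0]], [1, [0.0023, 0, 0.0024], [0, -0.39, 0]], [1, [0.0023, 0, 0.0024], [0, -0.39, 0]], [1, [0.0023, 0, 0.0024], [0, -0.39, 0]], [1, [0, 0, 0], [0, 0, 0]], [1, [0, 0, 0], [0, 0, 0]]]'

```text
time_s: 10.1
eef_pos: [489.0, -123.3, 165.6]
ee_rot: [0.088, 0.682, 0.721, -0.084]
force: [0.4, -0.0, -4.4]
grip_width: 0.132
grip_force: 68.6
```

```bash
python3 - <<'E'
from h import *
s,p,M=pose();print(s["time_s"],s["joints"],p,np.round(M,3),s["force"])
e=p+M@np.array([81,0,18.3]);a=np.radians(3.2);n=np.array([-np.sin(a),np.cos(a)]);print("edge",e,"n",(e[:2]-[483,-24])@n,"tilt",np.degrees(np.arcsin(-M[2,0])))
E
```

```text
10.1 [-0.34936267  0.26667904  1.66280937 -0.24835369  1.12730703 -0.30670871] [ 489.04809586 -123.29230047  165.63994012] [[-0.053  0.999  0.013]
 [ 0.969  0.055 -0.241]
 [-0.241 -0.001 -0.97 ]] [ 0.35372667 -0.02547606 -4.37013147]
edge [484.96876532 -49.21278195 128.33747374] n -25.283368715991937 tilt 13.961676339185724
```

Emit:
servo_tool --commands '[[1, [0.002, 0, -0.0027], [0, -0.43, 0]], [1, [0.002, 0, -0.0027], [0, -0.43, 0]], [1, [0.002, 0, -0.0027], [0, -0.43, 0]], [1, [0.002, 0, -0.0027], [0, -0.43, 0]], [1, [0.002, 0, -0.0027], [0, -0.43, 0]], [1, [0.0014, 0, -0.0031], [0, -0.43, 0]], [1, [0.0014, 0, -0.0031], [0, -0.43, 0]], [1, [0.0014, 0, -0.0031], [0, -0.43, 0]], [1, [0.0014, 0, -0.0031], [0, -0.43, 0]], [1, [0.0014, 0, -0.0031], [0, -0.43, 0]]]'

```text
time_s: 10.93
eef_pos: [487.8, -95.9, 185.0]
ee_rot: [0.248, 0.647, 0.682, -0.234]
force: [-0.6, -0.2, -3.2]
grip_width: 0.126
grip_force: 68.7
```

Emit:
servo_tool --commands '[[1, [0, 0, 0], [0, 0, 0]], [1, [0, 0, 0], [0, 0, 0]], [1, [0, 0, 0], [0, 0, 0]], [1, [0, 0, 0], [0, 0, 0]], [1, [0, 0, 0], [0, 0, 0]], [1, [0, 0, 0], [0, 0, 0]], [1, [0, 0, 0], [0, 0, 0]], [1, [0, 0, 0], [0, 0, 0]]]'

```text
time_s: 11.6
eef_pos: [487.5, -95.4, 184.7]
ee_rot: [0.247, 0.647, 0.683, -0.234]
force: [0.3, -1.0, -3.6]
grip_width: 0.126
grip_force: 68.7
```

```bash
python3 - <<'E'
from h import *
s,p,M=pose();c=capture("wrist");print(s["time_s"],s["joints"],p,s["force"],np.degrees(np.arcsin(-M[2,0])))
cv2.imwrite("pics/h.png",c["pixels"][:,:,::-1])
E
```

```text
11.6 [-0.05321237  0.30715648  1.72254122 -0.7689658   1.15728867  0.23127814] [487.46205403 -95.44768915 184.67463007] [ 0.32083006 -0.99289235 -3.62665678] 39.827886932526184
```

View pics/h.png

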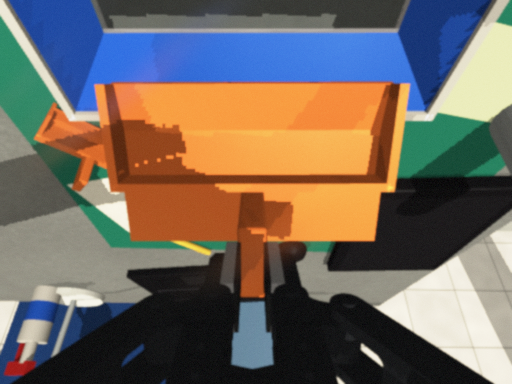

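The tray is empty at 40° tilt, with nothing left in the trough. Un-tipping and backing away.

Emit:
servo_tool --commands '[[1, [-0.0048, 0, 0.002], [0, 0.83, 0]], [1, [-0.0049, 0, 0.0016], [0, 0.83, 0]], [1, [-0.005, 0, 0.0011], [0, 0.83, 0]], [1, [-0.0051, 0, 0.0007], [0, 0.83, 0]], [1, [-0.0051, 0, 0.0003], [0, 0.83, 0]], [1, [-0.0051, 0, -0.0002], [0, 0.83, 0]], [1, [-0.0051, 0, -0.0006], [0, 0.83, 0]], [1, [-0.005, 0, -0.0011], [0, 0.83, 0]], [1, [0, 0, 0], [0, 0, 0]]]'

```text
time_s: 12.4
eef_pos: [489.7, -137.6, 197.0]
ee_rot: [-0.001, 0.689, 0.725, 0.001]
force: [-0.0, 0.0, -3.6]
grip_width: 0.126
grip_force: 68.6
```

Emit:
servo_tool --commands '[[1, [-0.008, 0, 0], [0, 0, 0]], [1, [-0.016, 0, 0], [0, 0, 0]], [1, [-0.022, 0, 0], [0, 0, 0]], [1, [-0.022, 0, 0], [0, 0, 0]], [1, [-0.022, 0, 0], [0, 0, 0]], [1, [-0.022, 0, 0], [0, 0, 0]], [1, [-0.022, 0, 0], [0, 0, 0]], [1, [-0.016, 0, 0], [0, 0, 0]], [1, [-0.008, 0, 0], [0, 0, 0]], [1, [0, 0, 0], [0, 0, 0]]]'

```text
time_s: 13.23
eef_pos: [498.1, -293.2, 196.2]
ee_rot: [-0.0, 0.688, 0.726, -0.001]
force: [0.3, 1.5, -2.5]
grip_width: 0.121
grip_force: 68.6
```

```bash
python3 - <<'E'
from h import *
s,p,M=pose();c=capture("wrist");print(s["time_s"],s["joints"],p,np.round(M,3),s["force"])
t=capture("top");d=capture("side")
a=cv2.resize(t["pixels"][100:230,190:290],(400,520),interpolation=cv2.INTER_CUBIC)
b=cv2.resize(d["pixels"][140:260,220:320],(400,480),interpolation=cv2.INTER_CUBIC);b=np.vstack([b,np.zeros((40,400,3),np.uint8)])
cv2.imwrite("pics/i.png",np.hstack([a,b])[:,:,::-1])
W=wcloud(c,p,M);x=c["pixels"].astype(int)
o=(x[...,0]-x[...,2]>70)&(c["z_map"]>0)&(W[...,2]>100)&(W[...,2]<200)
e=(W[o]-p)@M
for lo,hi in((-26,-5),(5,20),(74,84)):
  q=e[(e[:,0]>lo)&(e[:,0]<hi)];print(lo,len(q),np.median(q,0) if len(q) else 0)
E
```

```text
13.2333 [-7.33961132e-01  4.30100623e-01  1.32828395e+00 -1.30351486e-03
  1.38341835e+00 -7.87632048e-01] [ 498.06600652 -293.16926493  196.1813118 ] [[-0.054  0.999 -0.001]
 [ 0.999  0.054 -0.001]
 [-0.001 -0.001 -1.   ]] [ 0.34774108  1.51145417 -2.51842501]
-26 5242 [-13.58958132   8.24694931  25.63264424]
5 3056 [ 9.68939803 -1.7312092  25.75380308]
74 3319 [77.2202417  -2.89518475 20.21400875]
```

View pics/i.png

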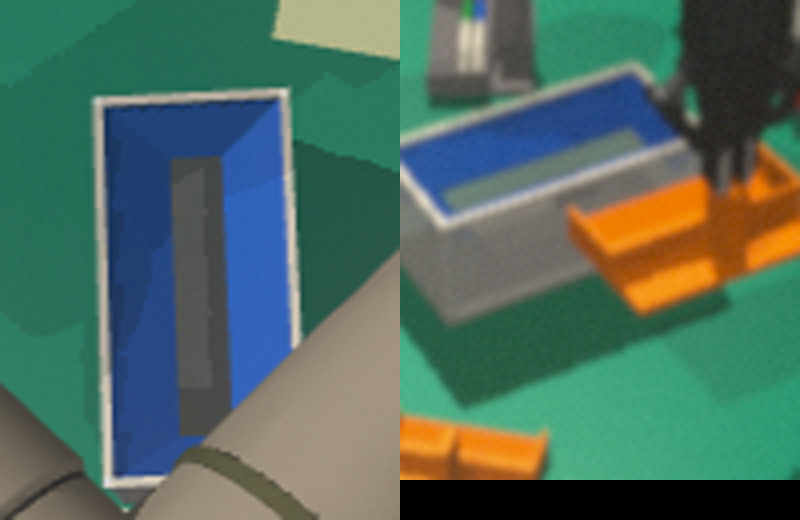

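The hopper and slot are clear, with no markers on the desk around the box, and the tray is level in the grip. Setting it down here, where the desk is free.

Emit:
servo_tool --commands '[[1, [0, 0, 0.01], [0, 0, 0]], [1, [0, 0, 0.02], [0, 0, 0]], [1, [0, 0, 0.025], [0, 0, 0]], [1, [0, 0, 0.025], [0, 0, 0]], [1, [0, 0, 0.025], [0, 0, 0]], [1, [0, 0, 0.02], [0, 0, 0]], [1, [0, 0, 0.015], [0, 0, 0]], [1, [0, 0, 0.01], [0, 0, 0]], [1, [0, 0, 0.006], [0, 0, 0]], [1, [0, 0, 0], [0, 0, 0]]]'

```text
time_s: 14.22
eef_pos: [497.9, -291.6, 39.7]
ee_rot: [-0.001, 0.687, 0.726, -0.0]
force: [0.6, 0.1, -2.8]
grip_width: 0.12
grip_force: 68.6
```

Emit:
servo_tool --commands '[[1, [0, 0, 0.003], [0, 0, 0]], [1, [0, 0, 0.002], [0, 0, 0]], [1, [0, 0, 0.001], [0, 0, 0]], [1, [0, 0, 0.001], [0, 0, 0]], [1, [0, 0, 0], [0, 0, 0]]]'

```text
time_s: 14.63
eef_pos: [498.3, -292.4, 33.8]
ee_rot: [0.0, 0.688, 0.726, 0.0]
force: [-0.8, 0.7, -3.5]
grip_width: 0.127
grip_force: 68.6
```

Emit:
servo_tool --commands '[[1, [0, 0, 0.001], [0, 0, 0]], [1, [0, 0, 0.0005], [0, 0, 0]], [1, [0, 0, 0], [0, 0, 0]]]'

```text
time_s: 14.88
eef_pos: [498.3, -292.5, 32.3]
ee_rot: [0.0, 0.688, 0.726, -0.0]
force: [-0.2, 0.0, -2.3]
grip_width: 0.123
grip_force: 68.8
```

Emit:
servo_tool --commands '[[1, [0, 0, 0.0005], [0, 0, 0]], [1, [0, 0, 0.0005], [0, 0, 0]], [1, [0, 0, 0], [0, 0, 0]]]'

```text
time_s: 15.13
eef_pos: [498.4, -292.6, 32.0]
ee_rot: [0.0, 0.688, 0.726, -0.0]
force: [-2.6, 0.5, 5.2]
grip_width: 0.122
grip_force: 69.7
```

Contact felt; release and rise.

Emit:
servo_tool --commands '[[0.6, [0, 0, 0], [0, 0, 0]], [0.4, [0, 0, 0], [0, 0, 0]], [0.1, [0, 0, 0], [0, 0, 0]], [-0.3, [0, 0, 0], [0, 0, 0]], [-1, [0, 0, 0], [0, 0, 0]], [-1, [0, 0, 0], [0, 0, 0]], [-1, [0, 0, 0], [0, 0, 0]], [-1, [0, 0, 0], [0, 0, 0]]]' --squeeze 30

```text
time_s: 15.8
eef_pos: [498.2, -292.3, 31.2]
ee_rot: [-0.0, 0.688, 0.726, 0.0]
force: [0.9, -0.4, -0.1]
grip_width: 0.999
grip_force: 0.0
```

Emit:
servo_tool --commands '[[-1, [0, 0, -0.01], [0, 0, 0]], [-1, [0, 0, -0.02], [0, 0, 0]], [-1, [0, 0, -0.03], [0, 0, 0]], [-1, [0, 0, -0.03], [0, 0, 0]], [-1, [0, 0, -0.03], [0, 0, 0]], [-1, [0, 0, -0.03], [0, 0, 0]], [-1, [0, 0, -0.03], [0, 0, 0]], [-1, [0, 0, -0.02], [0, 0, 0]], [-1, [0, 0, -0.01], [0, 0, 0]], [-1, [0, 0, 0], [0, 0, 0]]]'

```text
time_s: 16.63
eef_pos: [498.7, -292.7, 243.6]
ee_rot: [0.002, 0.688, 0.726, 0.0]
force: [-0.3, -0.5, 0.5]
grip_width: 0.997
grip_force: 0.0
```

```bash
python3 - <<'E'
from h import *
s,p,M=pose();c=capture("wrist");d=capture("side");print(s["time_s"],p,s["grip_width"],s["force"])
W=wcloud(c,p,M);x=c["pixels"].astype(int)
f=W[(x[...,0]-x[...,2]>70)&(W[...,2]>62)&(W[...,2]<80)];print("fin",f.mean(0))
a=cv2.resize(c["pixels"],(400,300));b=cv2.resize(d["pixels"],(400,300))
cc=cv2.resize(d["pixels"][130:280,215:395],(360,300),interpolation=cv2.INTER_CUBIC)
t=capture("top");e=cv2.resize(t["pixels"][90:270,170:410],(400,300))
cv2.imwrite("pics/j.png",np.vstack([np.hstack([a,b]),np.hstack([np.pad(cc,((0,0),(0,40),(0,0))),e])])[:,:,::-1])
E
```

```text
16.6333 [ 498.71218029 -292.73937367  243.63093552] 0.9965581884340987 [-0.30195885 -0.47393292  0.47038352]
fin [ 496.99551962 -292.16274773   71.84095245]
```

View pics/j.png

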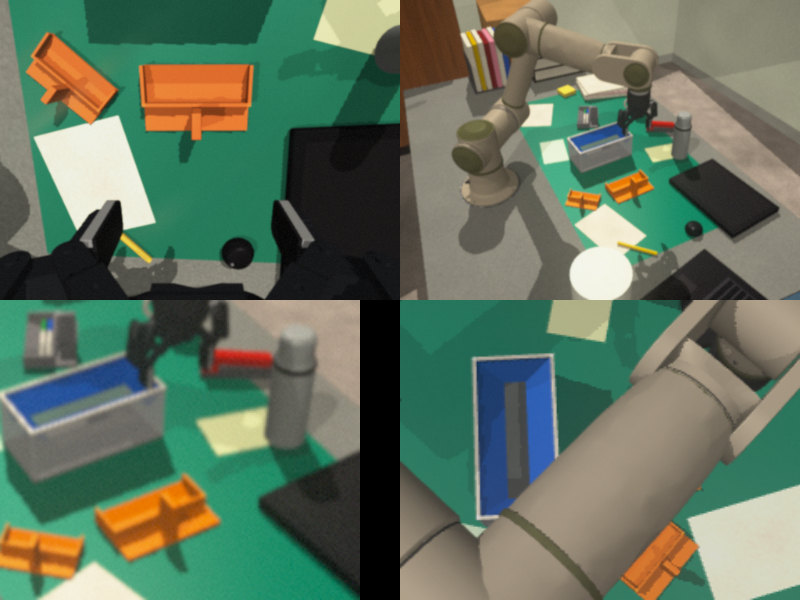

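```bash
python3 - <<'E'
from h import *
t=capture("top");o=dict(np.load("/tmp/t2.npz"));
for q in(o,t):
  W=cloud(q);m=(abs(W[...,1]+22)<16)&(W[...,0]>430)&(W[...,0]<575)&(W[...,2]<60)
  print(m.sum(),np.percentile(W[...,2][m],[5,50,80,90,95,99]).round(1))
D=cloud(t);O=cloud(o);m=(abs(D[...,0]-500)<95)&(abs(D[...,1]+24)<55)&(D[...,2]-O[...,2]>6)
print("raised in box",m.sum(),D[m].mean(0) if m.any() else "")
df=np.abs(t["pixels"].astype(int)-o["pixels"]).sum(-1);k=(abs(D[...,0]-500)<95)&(abs(D[...,1]+24)<15)&(D[...,2]<60)
print("colour change in slot",(df[k]>90).sum(),k.sum())
if (df[k]>90).any(): print(t["pixels"][k&(df>90)][:8].tolist(),D[k&(df>90)].mean(0))
d=capture("side");do=dict(np.load("/tmp/d.npz"))
cl=cloud(d);z=(abs(cl[...,0]-483)<140)&(cl[...,1]<-75)&(cl[...,1]>-110)&(cl[...,2]<95)&(cl[...,2]>3)
r=d["pixels"].astype(int)
print("wall px",z.sum(),"reddish",(z&(r[...,0]-r[...,1]>25)).sum(),"dark",(z&(r.max(-1)<85)).sum(),"bright",(z&(r.min(-1)>170)).sum())
E
```

```text
583 [0.1 4.1 6.1 7.1 7.9 9.5]
578 [0.1 4.  6.1 7.  7.7 9.1]
raised in box 76 [502.60214925 -13.69121013  57.34772156]
colour change in slot 0 675
wall px 1635 reddish 0 dark 3 bright 0
```

Neither marker shows through the slot from above. They must be under the hopper, so I look in obliquely with the wrist camera from over the box.

Emit:
servo_tool --commands '[[-1, [0.01, 0, -0.002], [0, 0, 0]], [-1, [0.02, 0, -0.002], [0, 0, 0]], [-1, [0.02, 0, -0.002], [0, 0, 0]], [-1, [0.02, 0, -0.002], [0, 0, 0]], [-1, [0.02, 0, -0.002], [0, 0, 0]], [-1, [0.02, 0, -0.002], [0, 0, 0]], [-1, [0.02, 0, -0.002], [0, 0, 0]], [-1, [0.02, 0, -0.002], [0, 0, 0]], [-1, [0.01, 0, 0], [0, 0, 0]], [-1, [0, 0, 0], [0, 0, 0]]]'

```text
time_s: 17.72
eef_pos: [489.3, -130.7, 257.3]
ee_rot: [-0.0, 0.687, 0.727, 0.0]
force: [-0.1, 0.4, -0.0]
grip_width: 0.999
grip_force: 0.0
```

```bash
cat > chk.py <<'E'
from h import *
s,p,M=pose();c=capture("wrist");W=wcloud(c,p,M);x=c["pixels"].astype(int)
cam=p+M@c["T_tool_cam"][:3,3];print("cam",cam,"t",s["time_s"],"j",s["joints"].round(2))
a=np.radians(3.2);sl=np.array([np.cos(a),np.sin(a)]);n=np.array([-sl[1],sl[0]])
L=(W[...,:2]-[483,-24])@np.stack([sl,n],1)
k=(abs(L[...,0])<122)&(abs(L[...,1])<60)&(W[...,2]>-5)&(W[...,2]<45)&(c["z_map"]>0)
print("n in box low",k.sum())
if k.any():
  print("n-range",L[k][:,1].min(),L[k][:,1].max(),"z pct",np.percentile(W[k][:,2],[5,50,80,90,97]).round(1))
  h=k&(W[...,2]>10);print("z>10:",h.sum(),L[h].mean(0) if h.any() else "",L[h].min(0) if h.any() else "",L[h].max(0) if h.any() else "")
  red=k&(x[...,0]-x[...,2]>60);wh=k&(x.min(-1)>150)
  for nm,m in(("red",red),("white",wh)): print(nm,m.sum(),L[m].mean(0) if m.any() else "",W[m][:,2].mean() if m.any() else "")
E
python3 chk.py
```

```text
cam [483.49843939 -50.18746181 436.40351158] t 17.7167 j [-0.49  0.23  1.44  0.    1.47 -0.55]
n in box low 6615
n-range -17.249894555855853 23.442967775816562 z pct [2.9 4.3 5.1 5.4 5.9]
z>10: 0   
red 0  
white 0
```

Emit:
servo_tool --commands '[[-1, [0, 0, 0], [0, 1, 0]], [-1, [0, 0, 0], [0, 1, 0]], [-1, [0, 0, 0], [0, 1, 0]], [-1, [0, 0, 0], [0, 1, 0]], [-1, [0, 0, 0], [0, 1, 0]], [-1, [-0.015, 0, 0.02], [0, 0, 0]], [-1, [-0.015, 0, 0.02], [0, 0, 0]], [-1, [-0.015, 0, 0.02], [0, 0, 0]], [-1, [-0.015, 0, 0.02], [0, 0, 0]], [-1, [0, 0, 0], [0, 0, 0]]]'

```text
time_s: 18.6
eef_pos: [488.4, -144.8, 153.6]
ee_rot: [-0.192, 0.665, 0.7, 0.178]
force: [-0.3, -0.7, 0.2]
grip_width: 1.0
grip_force: 0.0
```

```bash
python3 chk.py
```

```text
cam [ 489.43623933 -165.27211396  348.83414683] t 18.6 j [-0.73  0.5   1.45  0.36  1.59 -0.85]
n in box low 7199
n-range 12.527617814207876 55.96507486971046 z pct [ 3.1  4.6 14.  15.5 16.4]
z>10: 2168 [-4.04768872 34.81712253] [-73.12853782  22.26449231] [64.83074514 49.85939822]
red 230 [43.57736393 46.38327663] 14.615157058965213
white 286 [-18.56508533  27.26669542] 15.704564429092382
```

Both markers lie on the box floor: points at z≈15 mm, 138 mm long and about 28 mm wide across the two, with the red cap seen. Tray is upright and released, and the arm is clear of everything.

```bash
python3 -c "from rig import *;print(finish_job())"
```

```text
the job is handed in; nothing more can be done
None
```

Job handed in at about 19 s: both markers are inside the collecting box, and the empty orange tray stands upright and released on the desk.

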